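# Crack the walnut with the nutcracker on the breakfast bar

### The arm

A 6-joint arm with a two-finger parallel gripper is mounted at the origin on the work surface. World frame = base frame: x ahead of the robot, y to its left, z up, the work surface at z = 0. Lengths are in m, angles in degrees, forces in N, time in s.
With the tool pointing down it reaches from about 0.4 to 0.825 m from the base axis. Payload 7 kg.
Tool frame: the origin (TCP) lies on the centre line of the jaws, within the pads' length; the fingertips stand 25 mm ahead of it and the grasp point (between the pads) lies 6 mm ahead of it; x points along the fingers, z is the direction in which the jaws open and shut, and the axes are right-handed (so a half turn about x gives the same grasp; the last joint's range is limited). The gripper opens to 88 mm and grips with 3 to 60 N. Pads are 19 mm wide; open, the fingers measure 130 mm over their backs; the gripper's body (78 mm by 193 mm) begins 47 mm behind the grasp point.
Start: joints at [91.106, 20.546, 0.682, 0, -70.136, -16.507], TCP at [0.179, 0.651, 0.252] pointing down, gripper open.
Joint ranges: [-176.03, 176.03], [-82.01, 121.73], [-58.28, 71.71], [-173.87, 95.51], [-174.79, -0.11], [-173.66, 173.66]. Speed limits (degrees/s): [136.94, 136.94, 172.46, 180, 180, 180].

### API

Orientations are given as [roll, pitch, yaw] about the fixed x, y, z axes, in that order (R = Rz(yaw) Ry(pitch) Rx(roll)).
In Python, from plant import ctrl gives the robot as it stands. The module is installed in compiled form; this text tells all that it offers.
- The arm moves only by the tool send_rows, never from a script. Its argument "deltas" is a list of rows, each an object of numbers: "dx", "dy", "dz": the shift along the tool's x, y, z in mm; "ax", "ay", "az": the turn, a rotation vector about the tool's x, y, z in units of 5 degrees (1.0 is 5 degrees); "fingers": the opening, from 0 (shut) to 1 (fully open). A call has 1 to 12 rows; each row shifts and turns the commanded pose from where the row before left it, along the tool's axes as they then stand; what a row does not reach is not made up. A row lasts 1/8 s, in which the tool goes at most 62.5 mm and 10.7 degrees, less where a joint would pass 70% of its speed; a pose out of reach is approached as far as the arm can. A call with a gripper value outside its range is refused whole. The fingers move at their own pace and stop on an object; the grip force is fixed at half the most. Time passes only in rows, so rows that do not move let the fingers close. It gives the time, the measured TCP pose, the force and the opening at its end, in the units of the state.
- ctrl.get_obs(): the state, without advancing time (a new reading comes with each control period).
- ctrl.snapshot(name): name is "scene" or "top" or "wrist"; returns a dict with "image" (420x560x3 uint8, blue, green, red), "fx", "fy", "cx", "cy" (pixels), "R" (3x3) and "t" (3): a world point X has camera coordinates R X + t; the wrist camera has in their place "hand_eye" (4x4, takes a point from camera to tool coordinates, whose origin is the TCP and whose axes are the tool frame's). Camera axes: x right, y down, z forward; pixel columns grow to the right and rows downward; lengths in m; the calibration is good to about 2 mm. The wrist camera is an equidistant fisheye: a pixel r from the principal point sees the ray r / f radians off the axis. A picture is of the moment at which its call begins: read the wrist's pose just before it. There is no depth.
- ctrl.close_job(): hands the job in, once; it reports no verdict.
The state is a dict: "clock": time; "joint_pos": joint angles; "qvel": joint speeds; "tau": joint torques, N m; "tool_pos": TCP position; "orientation": TCP orientation; "force": force on the tool from outside, world axes, zero at the start; "moment": the same for the moment, N m; "opening": finger opening in m.
Only numpy, scipy, OpenCV 4.12 (cv2) and the standard library are available. Lean on these libraries where they do the work, as an engineer would, in place of code of your own. Each camera call takes 0.05 s, during which the arm holds its last target.

### The job

Squeeze the two red handles of the nutcracker together until the walnut held in it gives and cracks, then let go and leave the nut lying in its cradle. Work the nut only with the handles, never with your fingers, and leave the yellow-handled citrus squeezer alone.

Things in the scene. Friction and masses are not known exactly. Their poses are not given: they have to be found in the camera images.
- nutcracker: Fixed nutcracker (sizes in mm), dark wood base 150x100x18. Origin on the bar under the nut; x towards the hinges, y across, z up. Two red paddles, centred at x -85, z 75 (50 long, 30 high, 10 thick), only the bar below; 56 over their outsides when open. Pins at x +50, y +-16; each handle swings inward 0.09 rad, little friction, stays put; one alone cannot crack the nut. Jaws start 2 mm off the nut.
- walnut: Brown walnut, 36 mm long across the jaws (its y), 34 mm thick, about 30 g, lying loose in the nutcracker's steel cradle. Origin: its middle, 73 mm above the bar, over the nutcracker's origin.
- walnut_shell (a joint): How far (m) one shell half is driven into the other: 0 whole, 0.006 cracked. Resistance peaks about 1 mm in, at about 20 N on the nut (8 N at each paddle's middle), and is gone at 3 mm; beyond that the shell collapses to 0.006 and stays, pale kernel showing on top. Before 3 mm it springs back.
- squeezer: Citrus squeezer, empty, a bystander not to be touched: fixed, same layout, sizes, origin and axes as the nutcracker, but white base, yellow paddles and yellow domed jaws over a small glass cup.
Things that resemble listed ones, but are neither listed nor needed, are in the scene too. What is shaped like the nutcracker but pink or turquoise is not meant.

How it is judged:
By the outcome, as a careful person would: the job done as asked, in the order asked, and still so for the second after the job is handed in, with the robot touching nothing.
It also fails if it takes over 29 s, if anything falls off the work surface, if the arm or the gripper's body presses on something with over 40 N, if the wrist force passes 120 N, or if a joint passes its speed limit or range.

## Working session

There is one attempt and no reset: what is moved stays moved. The work goes in short steps, Python scripts to look and compute and a tool call to move; the robot and the scene stay as the last step left them, time stands still between calls to the robot, and variables do not carry over. Pictures are saved under pics/ and viewed, and the job is handed in when it is done.

Besides the shell and the picture viewer there is one more tool, called after "Call:" in YAML: its name, and indented under it one key for each argument. send_rows: Moves the arm, as the interface text tells. Its arguments: {"type":"object","properties":{"deltas":{"type":"array","items":{"type":"object","properties":{"dx":{"type":"number"},"dy":{"type":"number"},"dz":{"type":"number"},"ax":{"type":"number"},"ay":{"type":"number"},"az":{"type":"number"},"fingers":{"type":"number"}}}}},"required":["deltas"]}

```bash
mkdir -p pics
python3 - <<'E'
from plant import ctrl
import cv2,pickle
o=ctrl.get_obs();print({k:o[k] for k in('clock','tool_pos','orientation','opening','force')})
S={}
for n in('scene','top','wrist'):
    s=ctrl.snapshot(n);S[n]=s;cv2.imwrite(f'pics/{n}0.png',s['image'])
    print(n,{k:v for k,v in s.items() if k!='image'})
pickle.dump(S,open('s0.pkl','wb'))
E
```

```text
{'clock': 0.0, 'tool_pos': array([0.17915399, 0.65033477, 0.25064367]), 'orientation': array([   5.18440281,   89.9080954 , -100.22125201]), 'opening': 0.08780228049639514, 'force': array([-0.56002701, -0.19963552, -0.66311585])}
scene {'fx': 431.4096624541534, 'fy': 431.4096624541534, 'cx': 273.1092480125635, 'cy': 201.8290927524448, 'R': array([[ 0.89749169,  0.44102728, -0.00189791],
       [ 0.23619738, -0.48428756, -0.84242291],
       [-0.37245062,  0.75561928, -0.53881354]]), 't': array([-0.42640462, -0.11120359,  1.16591178])}
top {'fx': 494.5580212058388, 'fy': 494.5580212058388, 'cx': 279.7197434404878, 'cy': 210.77800180898478, 'R': array([[-2.64731693e-03, -9.99802398e-01,  1.97016908e-02],
       [-9.96218404e-01,  9.25817252e-04, -8.68794238e-02],
       [ 8.68440161e-02, -1.98571843e-02, -9.96024000e-01]]), 't': array([-0.12136276,  0.49321295,  0.98598815])}
wrist {'fx': 325.19226210127806, 'fy': 325.19226210127806, 'cx': 283.4696889344591, 'cy': 210.10479063294397, 'hand_eye': array([[ 2.60520679e-04, -2.97245082e-01,  9.54801180e-01,
        -1.31782573e-01],
       [ 5.44195154e-04, -9.54801029e-01, -2.97245184e-01,
         8.03322593e-02],
       [ 9.99999818e-01,  5.97036692e-04, -8.69860790e-05,
        -6.63940403e-04],
       [ 0.00000000e+00,  0.00000000e+00,  0.00000000e+00,
         1.00000000e+00]])}
```

View pics/scene0.png

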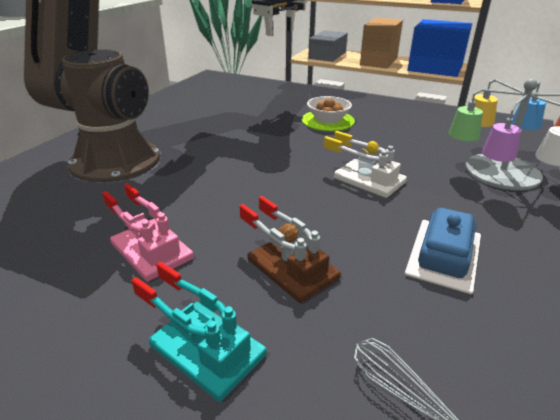

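View pics/top0.png

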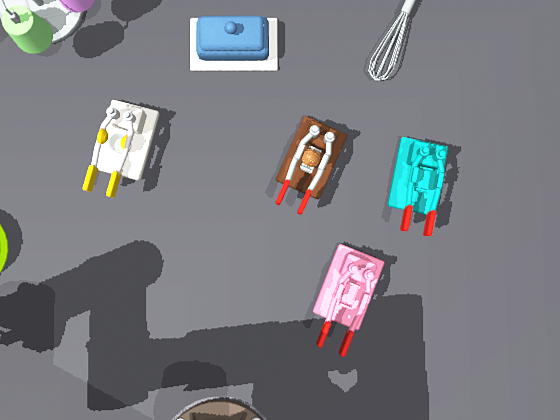

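View pics/wrist0.png

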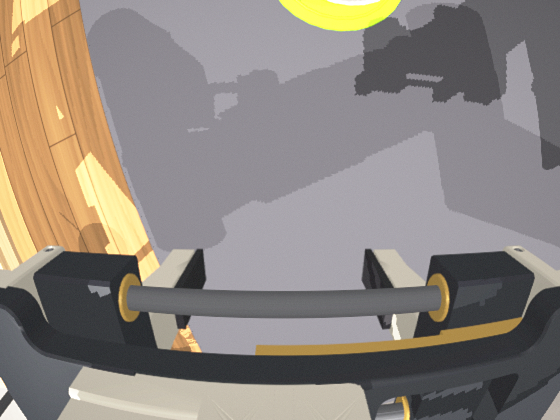

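Run:
```python
import cv2,pickle
S=pickle.load(open('s0.pkl','rb'))
a=cv2.resize(S['top']['image'][105:225,260:360],None,fx=5,fy=5,interpolation=cv2.INTER_CUBIC)
cv2.imwrite('pics/topc.png',a)
b=cv2.resize(S['scene']['image'][190:300,230:350],None,fx=5,fy=5,interpolation=cv2.INTER_CUBIC)
cv2.imwrite('pics/scenec.png',b)
```

```text
(no output)
```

View pics/topc.png

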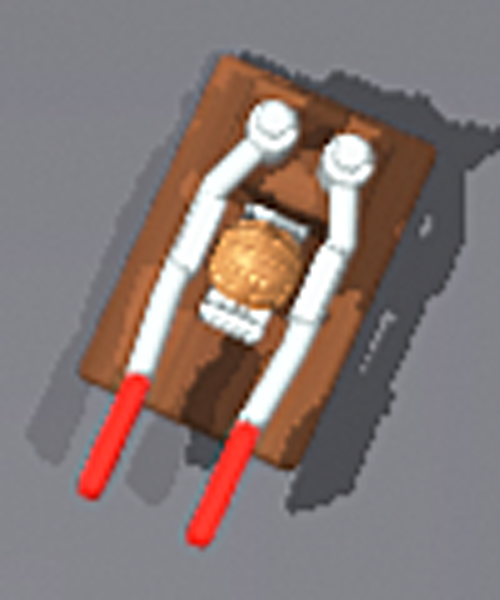

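View pics/scenec.png

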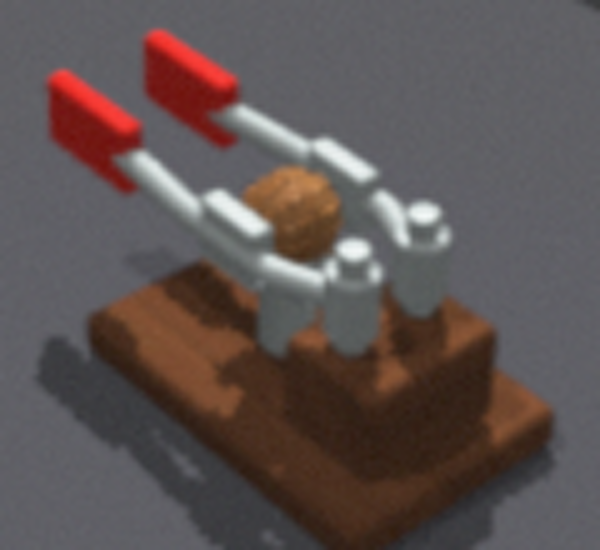

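```bash
cat > h.py <<'E'
import numpy as np,pickle
from scipy.optimize import least_squares
S=pickle.load(open('s0.pkl','rb'))
def proj(s,X):
    c=X@s['R'].T+s['t'];return np.c_[s['fx']*c[:,0]/c[:,2]+s['cx'],s['fy']*c[:,1]/c[:,2]+s['cy']]
E
python3 - <<'E'
from h import *
T=np.array([[90,492],[138,378],[198,542],[244,426]])/5+[260,105]
C=np.array([[158,36],[232,80],[62,75],[135,128]])/5+[230,190]
M=np.array([[-110,23],[-60,23],[-110,-23],[-60,-23]])/1000
def W(p):
    c,s=np.cos(p[3]),np.sin(p[3]);return np.c_[p[0]+c*M[:,0]-s*M[:,1],p[1]+s*M[:,0]+c*M[:,1],np.full(4,p[2])]
for w in((1,1),(1,0),(0,1)):
    f=lambda p:np.r_[w[0]*(proj(S['top'],W(p))-T).ravel(),w[1]*(proj(S['scene'],W(p))-C).ravel(),(p[2]-.09)/ (.01 if sum(w)==2 else .0001)]
    r=least_squares(f,[.55,-.05,.09,-.3],x_scale=[.1,.1,.1,1]);p=r.x
    print(w,p[:3],np.degrees(p[3]),np.round(r.fun,1))
    c,s=np.cos(p[3]),np.sin(p[3]);print('paddle mid',p[0]-.085*c,p[1]-.085*s)
E
```

```text
(1, 1) [ 0.59327858 -0.181274    0.08754884] -24.31715340271984 [-1.4 -0.5 -0.3 -1.4 -1.  -0.7  0.4 -1.2 -1.9 -0.8 -0.4  1.2 -1.8 -0.4
 -0.3  0.5 -0.2]
paddle mid 0.5158197779434986 -0.14627208804792052
(1, 0) [ 0.59170765 -0.1811704   0.08999953] -23.485827178636786 [-0.7  0.7  0.  -0.4 -0.2  0.2  0.9 -0.5 -0.  -0.  -0.   0.  -0.  -0.
 -0.  -0.  -0. ]
paddle mid 0.5137491651101804 -0.1472960118707046
(0, 1) [ 0.59576945 -0.1849322   0.0899991 ] -25.672981901403663 [-0.  -0.   0.  -0.  -0.  -0.   0.  -0.  -0.5 -1.   0.8  1.3 -0.7 -0.8
  0.4  0.3 -0. ]
paddle mid 0.5191605339123958 -0.14810730342901274
```

```bash
cat >> h.py <<'E'
from scipy.spatial.transform import Rotation as Ro
def plan(goal,yawdeg,sgn):
    from plant import ctrl
    o=ctrl.get_obs();R=Ro.from_euler('xyz',o['orientation'],degrees=True)
    y=np.radians(yawdeg);z=sgn*np.array([-np.sin(y),np.cos(y),0]);x=np.array([0,0,-1.]);G=Ro.from_matrix(np.c_[x,np.cross(z,x),z])
    print('pos',o['tool_pos'],'J',np.round(o['joint_pos'],1),'open',o['opening'],'F',np.round(o['force'],2),'t',o['clock'])
    print('tool axes\n',np.round(R.as_matrix(),3))
    rv=(R.inv()*G).as_rotvec(degrees=True)
    print('rotvec units',rv/5,'shift in cur tool mm',R.inv().apply(np.array(goal)-o['tool_pos'])*1000,'in goal tool mm',G.inv().apply(np.array(goal)-o['tool_pos'])*1000)
E
python3 -c "
from h import *
for s in(1,-1):plan([.516,-.147,.2],-24.3,s)"
```

```text
pos [0.17919695 0.65044046 0.25084023] J [ 91.1  20.6   0.6  -0.  -70.1 -16.5] open 0.08767366671350216 F [ 0.7  -0.04 -0.57] t 0.15
tool axes
 [[-0.     0.964 -0.266]
 [-0.001 -0.266 -0.964]
 [-1.     0.     0.001]]
rotvec units [-3.42211758e+01  3.73987768e-03  2.11909351e-02] shift in cur tool mm [ 51.75312133 536.5393189  679.24921156] in goal tool mm [  50.84023328 -635.12160443 -588.19056093]
pos [0.17919695 0.65044046 0.25084023] J [ 91.1  20.6   0.6  -0.  -70.1 -16.5] open 0.08767366671350216 F [ 0.7  -0.04 -0.57] t 0.15
tool axes
 [[-0.     0.964 -0.266]
 [-0.001 -0.266 -0.964]
 [-1.     0.     0.001]]
rotvec units [ 1.77881755  0.0141633  -0.00249961] shift in cur tool mm [ 51.75312133 536.5393189  679.24921156] in goal tool mm [ 50.84023328 635.12160443 588.19056093]
```

Call:
send_rows:
  deltas:
    - {"dy": 20, "dz": 18}
    - {"dy": 38, "dz": 36}
    - {"dy": 40, "dz": 38}
    - {"dy": 40, "dz": 38}
    - {"dy": 40, "dz": 38}
    - {"dy": 40, "dz": 38}
    - {"dy": 40, "dz": 38}
    - {"dy": 40, "dz": 38}
    - {"dy": 40, "dz": 39}
    - {"dy": 25, "dz": 45}
    - {"dy": 25, "dz": 45}
    - {"dy": 25, "dz": 45}

```text
validation failed for argument at $.de...
```

Call:
send_rows:
  deltas:
    - {"dy": 25, "dz": 45}
    - {"dy": 25, "dz": 45}
    - {"dy": 25, "dz": 45}
    - {"dy": 25, "dz": 45}
    - {"dy": 24, "dz": 41, "ax": 0.9}
    - {"ax": 0.9}
    - {}

```text
validation failed for argument at $.de...
```

Run:
```python
from h import *
from plant import ctrl
import cv2
plan([.516,-.147,.2],-24.3,-1)
o=ctrl.get_obs();s=ctrl.snapshot('wrist');pickle.dump((o,s),open('w1.pkl','wb'));cv2.imwrite('pics/w1.png',s['image'])
```

```text
pos [0.17919695 0.65044046 0.25084023] J [ 91.1  20.6   0.6  -0.  -70.1 -16.5] open 0.08767366671350216 F [ 0.7  -0.04 -0.57] t 0.15
tool axes
 [[-0.     0.964 -0.266]
 [-0.001 -0.266 -0.964]
 [-1.     0.     0.001]]
rotvec units [ 1.77881755  0.0141633  -0.00249961] shift in cur tool mm [ 51.75312133 536.5393189  679.24921156] in goal tool mm [ 50.84023328 635.12160443 588.19056093]
```

View pics/w1.png

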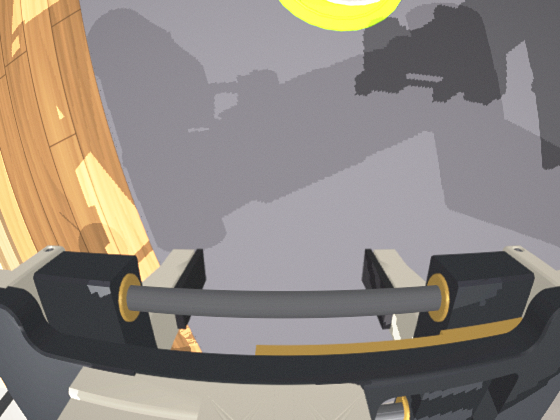

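The arm did not move, and the picture is unchanged: the rows probably need every field. I'll try one full row.

Call:
send_rows:
  deltas:
    - {"dx": 0, "dy": 20, "dz": 18, "ax": 0, "ay": 0, "az": 0, "fingers": 1}

```text
clock: 0.32
tool_pos: [0.1932, 0.6285, 0.2506]
orientation: [9.7, 89.9, -95.7]
force: [-0.0, -0.3, 0.5]
opening: 0.0875
```

Call:
send_rows:
  deltas:
    - {"dx": 0, "dy": 38, "dz": 36, "ax": 0, "ay": 0, "az": 0, "fingers": 1}
    - {"dx": 0, "dy": 40, "dz": 38, "ax": 0, "ay": 0, "az": 0, "fingers": 1}
    - {"dx": 0, "dy": 40, "dz": 38, "ax": 0, "ay": 0, "az": 0, "fingers": 1}
    - {"dx": 0, "dy": 40, "dz": 38, "ax": 0, "ay": 0, "az": 0, "fingers": 1}
    - {"dx": 0, "dy": 40, "dz": 38, "ax": 0, "ay": 0, "az": 0, "fingers": 1}
    - {"dx": 0, "dy": 40, "dz": 38, "ax": 0, "ay": 0, "az": 0, "fingers": 1}
    - {"dx": 0, "dy": 40, "dz": 38, "ax": 0, "ay": 0, "az": 0, "fingers": 1}
    - {"dx": 0, "dy": 40, "dz": 39, "ax": 0, "ay": 0, "az": 0, "fingers": 1}
    - {"dx": 0, "dy": 25, "dz": 45, "ax": 0, "ay": 0, "az": 0, "fingers": 1}
    - {"dx": 0, "dy": 25, "dz": 45, "ax": 0, "ay": 0, "az": 0, "fingers": 1}
    - {"dx": 0, "dy": 25, "dz": 45, "ax": 0, "ay": 0, "az": 0, "fingers": 1}

```text
clock: 1.7
tool_pos: [0.4564, 0.0998, 0.2517]
orientation: [141.0, 90.0, 35.6]
force: [0.3, -0.9, -0.1]
opening: 0.0878
```

Run:
```python
from h import *
plan([.516,-.147,.2],-24.3,-1)
```

```text
pos [0.45642949 0.09975687 0.25171028] J [ 36.6   0.5 -24.4   0.  -65.   38. ] open 0.08782021138616866 F [ 0.33 -0.86 -0.15] t 1.7
tool axes
 [[ 0.     0.964 -0.265]
 [ 0.    -0.265 -0.964]
 [-1.     0.    -0.   ]]
rotvec units [ 1.78162264 -0.00432069 -0.00297126] shift in cur tool mm [ 51.66668052 122.91314511 222.11363402] in goal tool mm [ 51.71028084 155.83675632 200.38090171]
```

Call:
send_rows:
  deltas:
    - {"dx": 0, "dy": 25, "dz": 45, "ax": 0, "ay": 0, "az": 0, "fingers": 1}
    - {"dx": 0, "dy": 25, "dz": 45, "ax": 0, "ay": 0, "az": 0, "fingers": 1}
    - {"dx": 0, "dy": 25, "dz": 45, "ax": 0, "ay": 0, "az": 0, "fingers": 1}
    - {"dx": 0, "dy": 25, "dz": 45, "ax": 0, "ay": 0, "az": 0, "fingers": 1}
    - {"dx": 10, "dy": 18, "dz": 35, "ax": 0.9, "ay": 0, "az": 0, "fingers": 1}
    - {"dx": 10, "dy": 0, "dz": 0, "ax": 0.88, "ay": 0, "az": 0, "fingers": 1}
    - {"dx": 0, "dy": 0, "dz": 0, "ax": 0, "ay": 0, "az": 0, "fingers": 1}

```text
clock: 2.58
tool_pos: [0.5123, -0.1377, 0.2306]
orientation: [-66.4, 89.9, 179.3]
force: [0.6, -0.6, 0.8]
opening: 0.0876
```

Run:
```python
from h import *
from plant import ctrl
import cv2
plan([.516,-.147,.2],-24.3,-1)
o=ctrl.get_obs();s=ctrl.snapshot('wrist');pickle.dump((o,s),open('w1.pkl','wb'));cv2.imwrite('pics/w2.png',s['image'])
```

```text
pos [ 0.51233247 -0.13769531  0.23062043] J [  6.1   7.9 -19.2  -0.  -63.   59.5] open 0.08761768046099765 F [ 0.56 -0.65  0.84] t 2.575
tool axes
 [[-0.002  0.911 -0.412]
 [ 0.    -0.412 -0.911]
 [-1.    -0.002  0.001]]
rotvec units [-0.00877716  0.00968276  0.02218882] shift in cur tool mm [30.61235599  7.2362259   6.93969924] in goal tool mm [30.62042806  7.17161464  6.97108736]
```

View pics/w2.png

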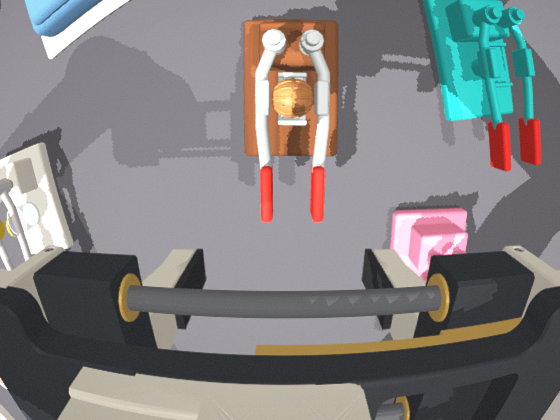

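Run:
```python
import cv2,pickle
o,s=pickle.load(open('w1.pkl','rb'))
cv2.imwrite('pics/w2c.png',cv2.resize(s['image'][150:240,240:345],None,fx=6,fy=6,interpolation=cv2.INTER_CUBIC))
cv2.imwrite('pics/w2d.png',cv2.resize(s['image'][10:170,230:350],None,fx=3.7,fy=3.7,interpolation=cv2.INTER_CUBIC))
```

```text
(no output)
```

View pics/w2c.png

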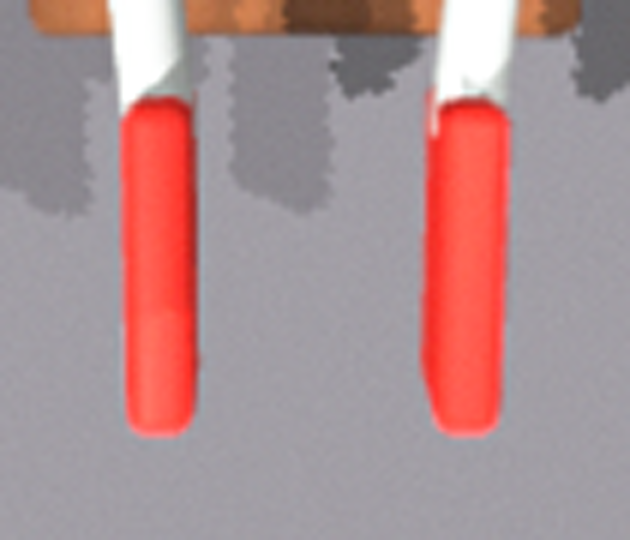

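View pics/w2d.png

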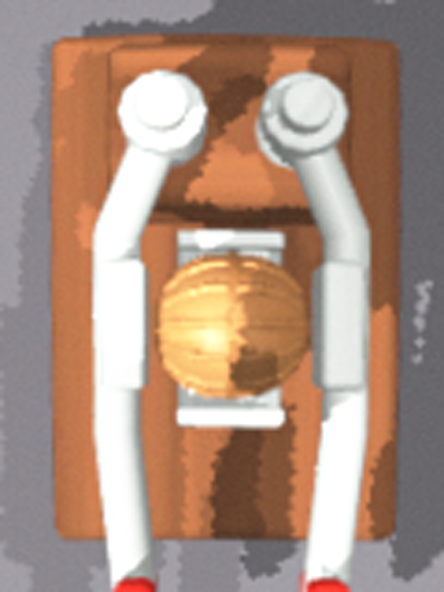

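```bash
cat >> h.py <<'E'
def back(o,s,px,z):
    R=Ro.from_euler('xyz',o['orientation'],degrees=True).as_matrix();H=s['hand_eye']
    out=[]
    for u,v in px:
        d=np.array([u-s['cx'],v-s['cy']]);r=np.hypot(*d);th=r/s['fx']
        c=np.r_[np.sin(th)*d/r,np.cos(th)];w=R@H[:3,:3]@c;p=R@H[:3,3]+o['tool_pos']
        out.append(p+w*(z-p[2])/w[2])
    return np.array(out)
E
python3 - <<'E'
from h import *
o,s=pickle.load(open('w1.pkl','rb'))
P=back(o,s,np.array([[158,103],[161,434],[473,103],[466,434]])/6+[240,150],.09)
print(P)
m=P.mean(0);a=P[0]+P[2]-P[1]-P[3];print(m,np.degrees(np.arctan2(a[1],a[0])),np.linalg.norm(P[0]-P[2]),np.linalg.norm(P[1]-P[3]),np.linalg.norm(P[1]-P[0]))
for i in(0,2):
  d=P[i]-P[i+1];print(np.degrees(np.arctan2(d[1],d[0])))
y=np.radians(-24.2);n=np.array([-np.sin(y),np.cos(y),0])
print((P-m)@n, )
plan([m[0],m[1],.15],np.degrees(np.arctan2(a[1],a[0])),-1)
N=back(o,s,[[230+234/3.7,10+325/3.7]],.073);print('nut',N, N@n-m@n)
E
```

```text
[[ 0.54887338 -0.13771049  0.09      ]
 [ 0.50382525 -0.1170743   0.09      ]
 [ 0.53060502 -0.1784067   0.09      ]
 [ 0.48514341 -0.15832189  0.09      ]]
[ 0.51711176 -0.14787835  0.09      ] -24.223329718870307 0.04460846582317043 0.045281069228813406 0.049549828981188745
-24.612134426956988
-23.835705129949808
[ 0.02229413  0.02265054 -0.02231433 -0.02263034]
pos [ 0.51272602 -0.13731467  0.23134744] J [  6.2   7.8 -19.1   0.  -63.1  59.6] open 0.08786825995976942 F [ 0.29 -0.24  0.26] t 2.625
tool axes
 [[-0.001  0.912 -0.41 ]
 [-0.    -0.41  -0.912]
 [-1.    -0.001  0.   ]]
rotvec units [-0.0003016   0.00549068  0.00918839] shift in cur tool mm [81.34447315  8.3992389   7.79493896] in goal tool mm [81.3474374   8.33380694  7.83413628]
nut [[ 0.59333413 -0.1831154   0.073     ]] [-0.00089513]
```

Call:
send_rows:
  deltas:
    - {"dx": 20, "dy": 8.4, "dz": 7.8, "ax": 0, "ay": 0, "az": 0, "fingers": 1}
    - {"dx": 35, "dy": 0, "dz": 0, "ax": 0, "ay": 0, "az": 0, "fingers": 1}
    - {"dx": 25, "dy": 0, "dz": 0, "ax": 0, "ay": 0, "az": 0, "fingers": 1}
    - {"dx": 0, "dy": 0, "dz": 0, "ax": 0, "ay": 0, "az": 0, "fingers": 1}

```text
clock: 3.12
tool_pos: [0.5166, -0.1472, 0.1506]
orientation: [-64.3, 89.8, -178.4]
force: [0.4, -0.7, 1.1]
opening: 0.0879
```

Run:
```python
from h import *
from plant import ctrl
import cv2
plan([.517,-.148,.082],-24.2,-1)
o=ctrl.get_obs();s=ctrl.snapshot('wrist');pickle.dump((o,s),open('w2.pkl','wb'));cv2.imwrite('pics/w3.png',s['image'])
```

```text
pos [ 0.51661269 -0.14715076  0.15061329] J [  5.   12.9 -24.5  -0.  -52.8  60.8] open 0.08787459647940088 F [ 0.45 -0.7   1.12] t 3.125
tool axes
 [[-0.003  0.912 -0.409]
 [-0.    -0.409 -0.912]
 [-1.    -0.003  0.001]]
rotvec units [0.00673769 0.01425958 0.02958048] shift in cur tool mm [68.61196429  0.87817     0.53092344] in goal tool mm [68.61328951  0.70139151  0.61583954]
```

View pics/w3.png

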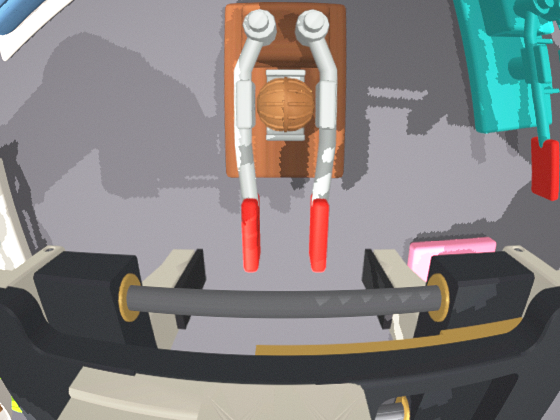

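The nutcracker is centred: the paddles are at columns 251 and 318, their midpoint about 285, and the finger inner faces are at 204 and 363, midpoint about 284. I'm descending.

Call:
send_rows:
  deltas:
    - {"dx": 20, "dy": 0.8, "dz": 0.6, "ax": 0, "ay": 0, "az": 0, "fingers": 1}
    - {"dx": 25, "dy": 0, "dz": 0, "ax": 0, "ay": 0, "az": 0, "fingers": 1}
    - {"dx": 16, "dy": 0, "dz": 0, "ax": 0, "ay": 0, "az": 0, "fingers": 1}
    - {"dx": 7, "dy": 0, "dz": 0, "ax": 0, "ay": 0, "az": 0, "fingers": 1}
    - {"dx": 0, "dy": 0, "dz": 0, "ax": 0, "ay": 0, "az": 0, "fingers": 1}

```text
clock: 3.8
tool_pos: [0.5182, -0.1486, 0.0839]
orientation: [59.3, 90.0, -55.0]
force: [-1.0, -0.5, 1.0]
opening: 0.0876
```

Run:
```python
from h import *
from plant import ctrl
import cv2
plan([.517,-.148,.082],-24.2,-1)
s=ctrl.snapshot('wrist');cv2.imwrite('pics/w4.png',s['image'])
```

```text
pos [ 0.51822784 -0.14860201  0.08386457] J [  4.8  17.7 -28.5   0.  -43.7  60.9] open 0.08759551506195232 F [-1.03 -0.49  1.  ] t 3.8
tool axes
 [[ 0.     0.912 -0.411]
 [-0.    -0.411 -0.912]
 [-1.     0.     0.   ]]
rotvec units [-0.01530788  0.00115499 -0.00194065] shift in cur tool mm [ 1.86433094 -1.36708792 -0.04415206] in goal tool mm [ 1.86456696 -1.3667121  -0.04579013]
```

View pics/w4.png

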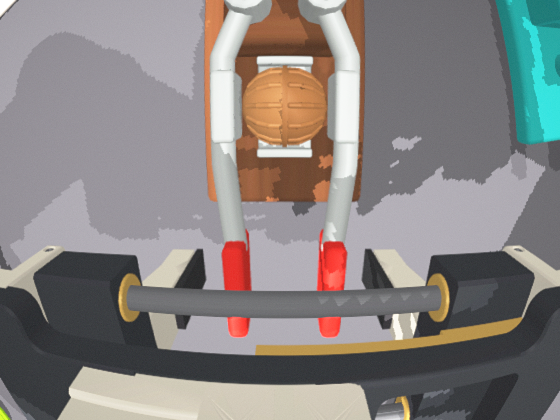

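Call:
send_rows:
  deltas:
    - {"dx": 0, "dy": 0, "dz": 0, "ax": 0, "ay": 0, "az": 0, "fingers": 0.68}
    - {"dx": 0, "dy": 0, "dz": 0, "ax": 0, "ay": 0, "az": 0, "fingers": 0.6}
    - {"dx": 0, "dy": 0, "dz": 0, "ax": 0, "ay": 0, "az": 0, "fingers": 0.52}
    - {"dx": 0, "dy": 0, "dz": 0, "ax": 0, "ay": 0, "az": 0, "fingers": 0.52}
    - {"dx": 0, "dy": 0, "dz": 0, "ax": 0, "ay": 0, "az": 0, "fingers": 0.52}

```text
clock: 4.47
tool_pos: [0.5178, -0.1486, 0.0836]
orientation: [-61.7, 90.0, -176.0]
force: [-1.3, -0.3, 1.0]
opening: 0.0468
```

Run:
```python
from plant import ctrl
import cv2
s=ctrl.snapshot('wrist');cv2.imwrite('pics/w5.png',s['image'])
```

```text
(no output)
```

View pics/w5.png

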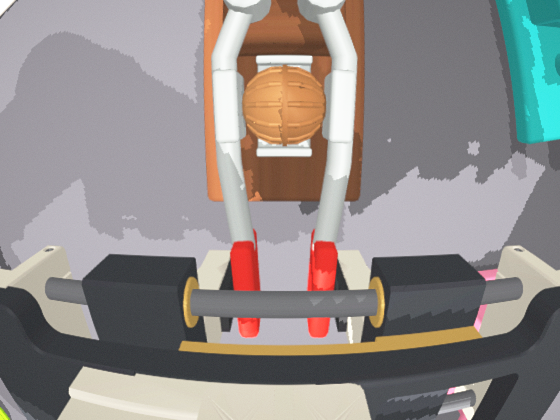

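Both handles have swung in evenly, with the paddles at columns 246 and 322 and the jaws about touching the nut. I'll squeeze further.

Call:
send_rows:
  deltas:
    - {"dx": 0, "dy": 0, "dz": 0, "ax": 0, "ay": 0, "az": 0, "fingers": 0.48}
    - {"dx": 0, "dy": 0, "dz": 0, "ax": 0, "ay": 0, "az": 0, "fingers": 0.44}
    - {"dx": 0, "dy": 0, "dz": 0, "ax": 0, "ay": 0, "az": 0, "fingers": 0.4}
    - {"dx": 0, "dy": 0, "dz": 0, "ax": 0, "ay": 0, "az": 0, "fingers": 0.36}
    - {"dx": 0, "dy": 0, "dz": 0, "ax": 0, "ay": 0, "az": 0, "fingers": 0.34}
    - {"dx": 0, "dy": 0, "dz": 0, "ax": 0, "ay": 0, "az": 0, "fingers": 0.34}

```text
clock: 5.28
tool_pos: [0.5178, -0.1487, 0.0835]
orientation: [-64.8, 90.0, -179.1]
force: [-1.8, -0.3, -0.4]
opening: 0.0328
```

Run:
```python
from plant import ctrl
import cv2
s=ctrl.snapshot('wrist');cv2.imwrite('pics/w6.png',s['image'])
```

```text
(no output)
```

View pics/w6.png

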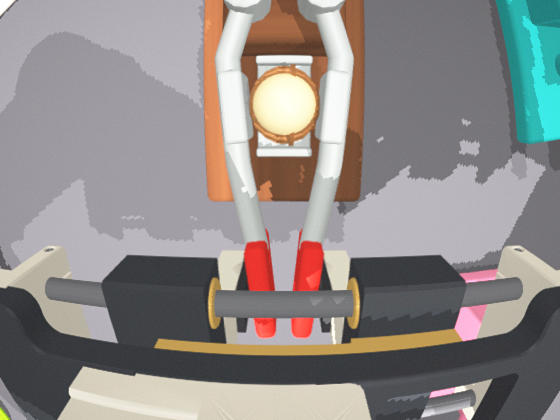

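The pale kernel shows at (284,104), so the nut has cracked. I'll open the fingers and back straight up.

Call:
send_rows:
  deltas:
    - {"dx": 0, "dy": 0, "dz": 0, "ax": 0, "ay": 0, "az": 0, "fingers": 0.5}
    - {"dx": 0, "dy": 0, "dz": 0, "ax": 0, "ay": 0, "az": 0, "fingers": 0.8}
    - {"dx": 0, "dy": 0, "dz": 0, "ax": 0, "ay": 0, "az": 0, "fingers": 1}
    - {"dx": 0, "dy": 0, "dz": 0, "ax": 0, "ay": 0, "az": 0, "fingers": 1}
    - {"dx": -15, "dy": 0, "dz": 0, "ax": 0, "ay": 0, "az": 0, "fingers": 1}
    - {"dx": -30, "dy": 0, "dz": 0, "ax": 0, "ay": 0, "az": 0, "fingers": 1}
    - {"dx": -40, "dy": 0, "dz": 0, "ax": 0, "ay": 0, "az": 0, "fingers": 1}
    - {"dx": -40, "dy": 0, "dz": 0, "ax": 0, "ay": 0, "az": 0, "fingers": 1}
    - {"dx": -15, "dy": 0, "dz": 0, "ax": 0, "ay": 0, "az": 0, "fingers": 1}
    - {"dx": 0, "dy": 0, "dz": 0, "ax": 0, "ay": 0, "az": 0, "fingers": 1}
    - {"dx": 0, "dy": 0, "dz": 0, "ax": 0, "ay": 0, "az": 0, "fingers": 1}

```text
clock: 6.7
tool_pos: [0.5172, -0.1485, 0.2225]
orientation: [-76.4, 89.9, 169.3]
force: [-0.1, 0.5, -0.7]
opening: 0.0877
```

Run:
```python
from plant import ctrl
import cv2,numpy as np
a=ctrl.snapshot('wrist')['image'];b=ctrl.snapshot('scene')['image']
b=cv2.resize(b[180:300,220:360],None,fx=3.5,fy=3.5)[:420,:480];a=a[:,150:450]
cv2.imwrite('pics/w7.png',np.hstack([a,b]))
```

```text
(no output)
```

View pics/w7.png

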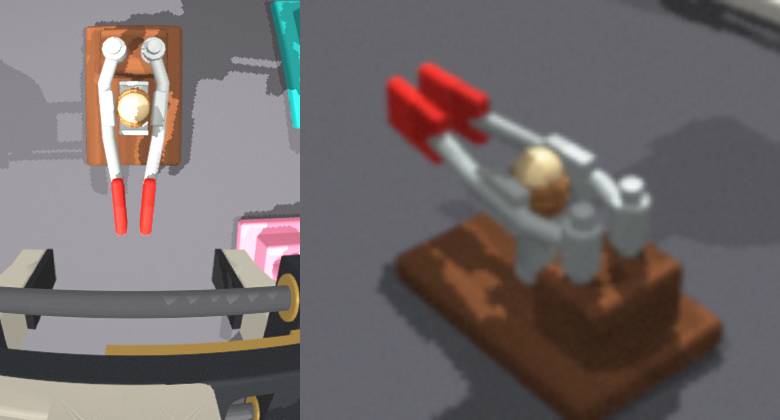

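The gripper is clear. The cracked nut lies in the cradle (kernel at (133,107) in the wrist view), and the handles have stayed closed.

```bash
python3 -c "
from plant import ctrl
print(ctrl.close_job())"
```

```text
the job is handed in; nothing more can be done
None
```

The walnut is cracked and lying in its cradle. I squeezed both red handles of the brown nutcracker together evenly, then opened the fingers and backed the gripper about 14 cm straight up. I handed the job in at about 6.8 s of the 29 s allowed.

- **Last checks:** the final wrist and scene pictures show pale kernel on top of the nut, the nut in its cradle, and the gripper clear. The handles stayed where the squeeze left them. The force readings I took were all below about 2 N.
- **Other objects:** the gripper did not go down to the citrus squeezer or the pink and turquoise look-alikes.
- **What failed or disagreed:** my first two move calls were refused because rows need every field. The arm did not move, and nothing was affected. The camera estimates of the paddle position differed by up to about 5 mm, so I used the close wrist view, and both handles moved in evenly.

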